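# Shut the red valve on the water manifold and bleed the line

## Task

Close the red valve on the crowded manifold: turn its knob clockwise, as seen from above, until you feel it come up snug on its seat, but do not overtighten it. Then let go of it and press the bleed button at the end of the manifold fully down and let it come up again. Do not touch the other three valves or disturb anything else on the worktop.

Things in the scene. Friction and masses are not known exactly. Their poses are not given: they have to be found in the camera images.
- manifold: Water manifold screwed to the worktop (it does not move): an aluminium tray 130 (x) x 350 (y) x 12 mm with four valves in a row along its y axis, a copper pipe behind them, and a bleed button at its -y end. Origin at the centre of the underside; x points away from the robot at yaw 0, z up.
- red_knob (a joint): Red knob's angle, rad, growing clockwise seen from above (closing). Its seat, 0.4 to 1.4 rad clockwise of the start, cannot be seen. Turning drags at 0.08 N m; past the seat it stiffens by 2 N m/rad, without a hard stop. Snug is 0.25 to 0.35 N m in all; under 0.2 is not closed, over 0.44 overtightened. Let go, it springs back up to 0.15 rad and stays shut by its drag.
- red_grip (a point): Middle of the RED valve's knob (red cap and ring), on its axis: a black upright bar 30 mm long, 12 mm thick on a skirt of radius 15 mm. x along the bar, y across it (pinch along y), z up. Bar and cap end 13.5 mm above, skirt top 20 mm and housing top 30 mm below this point. Valves stand 60 mm apart in any order, knobs at any angle: open the fingers only part way beside them.
- blue_valve: The blue valve, a neighbour that must not be touched: white housing 52 x 46 x 36 mm with a knob like the red one on top, with a blue cap and ring; 80 mm high in all, its knob's axis 12 mm towards -x of the origin. Origin at the centre of its underside, 12 mm above the worktop; brass pipe stubs run to 58 mm before and 42 mm behind it.
- yellow_valve: The yellow valve, a neighbour that must not be touched: white housing 52 x 46 x 36 mm with a knob like the red one on top, with a yellow cap and ring; 80 mm high in all, its knob's axis 12 mm towards -x of the origin. Origin at the centre of its underside, 12 mm above the worktop; brass pipe stubs run to 58 mm before and 42 mm behind it.
- green_valve: The green valve, a neighbour that must not be touched: white housing 52 x 46 x 36 mm with a knob like the red one on top, with a green cap and ring; 80 mm high in all, its knob's axis 12 mm towards -x of the origin. Origin at the centre of its underside, 12 mm above the worktop; brass pipe stubs run to 58 mm before and 42 mm behind it.
- bleed_top (a point): Centre of the top face of the bleed button, a black push button of radius 14 mm in a steel housing on a white pedestal at the manifold's -y end, 75 mm from the axis of the valve in the nearest place. Pressed straight down; travel 6 mm against a spring, fully down at about 5 N; it comes up again by itself.
- bleed (a joint): Travel of the bleed button, m: 0 up, 0.006 fully down.
- salt_shaker_mid (a point): Glass salt shaker with white top, 42 mm wide, 80 mm high, a loose bystander to leave alone; this point is at its centre, half-way up.
- pepper_mill_mid (a point): Turned wooden pepper mill, 46 mm wide, 127 mm high, a loose bystander to leave alone; this point is at its centre, half-way up.
- small_cup_mid (a point): Small white cup, 64 mm wide, 36 mm high, a loose bystander to leave alone; this point is at its centre, half-way up.
- wood_bowl_mid (a point): Wooden bowl, 111 mm wide, 32 mm high, a loose bystander to leave alone; this point is at its centre, half-way up.

How it is judged (in metres and radians):
On the way, in this order (a step that is already met when the one before it is completed fails the run):
1. the red valve has been turned up snug on its seat (about 0.2 N m or more) (contact force between red_stem_lug and red_seat_lug above 8 N), for 0.2 s.
2. the red knob has been let go (contact force between the fingers and red_valve below 0.05 N), for 0.2 s.
3. the bleed button has been pressed fully down (value of joint bleed above 0.005 m), for 0.05 s.
At the end, for the whole second after the job is handed in: The red valve still bears on its seat (the seat's load on the stem stays above 1.5 N), and the bleed button is up again (less than 2 mm down) (contact force between red_stem_lug and red_seat_lug above 1.5 N and value of joint bleed below 0.002 m); the robot touches nothing.
It fails at once if the red valve is overtightened (more than about 0.44 N m) (contact force between red_stem_lug and red_seat_lug above 25 N).
It fails at once if the robot touches one of the other three valves (contact force between any of the arm, the fingers and blue_valve above 0.5 N or contact force between any of the arm, the fingers and yellow_valve above 0.5 N or contact force between any of the arm, the fingers and green_valve above 0.5 N).
It fails at once if a bystander on the worktop is moved more than 15 mm (distance of any of salt_shaker_mid, pepper_mill_mid, small_cup_mid, wood_bowl_mid from where it was at the start of the episode above 0.015 m).
It also fails if it takes over 59 s, if anything falls off the work surface, if the arm or the gripper's body presses on something with over 40 N, if the wrist force passes 120 N, or if a joint passes its speed limit or range.

## Robot

A 6-joint arm with a two-finger parallel gripper is mounted at the origin on a cart in front of the work surface, level with it; the furniture and walls round the work are solid. World frame = base frame: x ahead of the robot, y to its left, z up, the work surface at z = 0. Lengths are in m, angles in degrees, forces in N, time in s.
With the tool pointing down it reaches from about 0.375 to 0.9 m from the base axis. Payload 3.1 kg.
Tool frame: the origin (TCP) lies between the finger pads; the fingertips stand 11 mm ahead of it and the grasp point (between the pads) lies 8 mm behind it; z points along the fingers, y is the line along which they close (so a half turn about z gives the same grasp; the last joint's range is limited). The gripper opens to 87 mm and grips with 3 to 60 N. Pads are 19 mm wide; open, the fingers measure 117 mm over their backs; the gripper's body (75 mm by 190 mm) begins 51 mm behind the grasp point.
Start: joints at [-73.482, 30.224, 82.088, -0, 67.689, -10.227], TCP at [0.281, -0.558, 0.234] pointing down, gripper open.
Joint ranges: [-176.69, 176.69], [-43.24, 126.21], [12.49, 139.97], [-82, 262], [0, 151.66], [-163.58, 163.58]. Speed limits (degrees/s): [159.86, 159.86, 180, 180, 180, 180].

## Interface

Orientations are given as a 3x3 rotation matrix whose columns are the frame's x, y, z axes.
In Python, from rig import bot, viewer, workorder, nets gives the robot as it stands. The module is installed in compiled form; this text tells all that it offers.
- The arm moves only by the tool move_arm, never from a script. Its argument "increments" is a list of rows, each a list of 7 numbers: the shift along the tool's x, y, z normalised to -1 to 1, where 1 is 0.3 m, then the turn, a rotation vector about the tool's x, y, z normalised to -1 to 1, where 1 is pi rad, then the opening, from 0 (shut) to 1 (fully open). In form: [[tx, ty, tz, wx, wy, wz, grip], ...]. A call has 1 to 10 rows; each row is the pose to reach, as a shift and turn from the pose commanded when the call began, along the tool's axes at that moment, turning the shorter way round; what a row does not reach only later rows make up. A row lasts 1/12 s, in which the tool goes at most 41.7 mm and 7.16 degrees, less where a joint would pass 70% of its speed; a pose out of reach is approached as far as the arm can. A call with a number of a shift or a turn outside -1 to 1 is refused whole. A call with a gripper value outside its range is refused whole. The fingers move at their own pace and stop on an object; the grip force is fixed at half the most. Time passes only in rows, so rows that repeat a pose let the fingers close. It gives the time, the measured TCP pose, the force, the opening and the grip force at its end, in the units of the state.
- bot.read_state(): the state, without advancing time (a new reading comes with each control period).
- viewer.capture(name): name is "scene" or "side" or "wrist"; returns a dict with "image" (480x640x3 uint8, blue, green, red), "K" (3x3 intrinsics, pixels), "eye" and "orientation" of the camera in the world. Camera axes: x right, y up, looking along -z (the intrinsics and any distortion apply to the point x, -y, -z); pixel columns grow to the right and rows downward; lengths in m; the calibration is good to about 2 mm. A picture is of the moment at which its call begins. There is no depth.
- workorder.hand_in(): hands the job in; it is judged then, once.
Trained networks look in the newest picture that a camera, given by its name, has taken for a name from the list of things; names that differ only in an ending like _2 or _b are one class to them, and where a whole thing is asked for, a point or a joint stands for the part that bears it (a point fixed in the world has none). Each returns a list of dicts, best first, with "conf" (0 to 1); they miss things now and then, are a little off and sometimes report something else, mostly with a low value. They report only what shows in the picture. A call takes as long as a camera call.
- nets.find_in(camera, thing): "location" ([column, row] in pixels, amid what is visible of it).
The state is a dict: "time_s": time; "joint_positions": joint angles; "qvel": joint speeds; "tau": joint torques, N m; "position": TCP position; "tcp_rot": TCP orientation; "force": force on the tool from outside, world axes, zero at the start; "moment": the same for the moment, N m; "opening": opening from 0.0 (shut) to 1.0 (fully open); "grasp_force": force on a finger pad.
Only numpy, scipy, OpenCV 4.12 (cv2) and the standard library are available. Lean on these libraries where they do the work, as an engineer would, in place of code of your own. Each camera call takes 0.05 s, during which the arm holds its last target. There are 200 camera calls.

## Working session

There is one attempt and no reset: what is moved stays moved. The work goes in short steps, Python scripts to look and compute and a tool call to move; the robot and the scene stay as the last step left them, time stands still between calls to the robot, and variables do not carry over. Pictures are saved under pics/ and viewed, at most 10 in all, crops included, and the job is handed in when it is done.

Besides the shell and the picture viewer there is one more tool, called after ">>>" as name([rows], argument=value, ...), one row to a line, values as JSON. move_arm: Moves the arm, as the interface text tells. Its arguments: {"type":"object","properties":{"increments":{"type":"array"}},"required":["increments"]}

```bash
mkdir -p pics
cat > h.py <<'E'
import numpy as np, cv2
from rig import bot, viewer, workorder, nets
def ray(c,px):
    K=c["K"];p=np.linalg.inv(K)@[px[0],px[1],1]
    R=np.array(c["orientation"]);d=R@np.array([p[0],-p[1],-p[2]])
    return np.array(c["eye"]),d
def atz(c,px,z):
    e,d=ray(c,px);return e+d*(z-e[2])/d[2]
def proj(c,P):
    R=np.array(c["orientation"]);q=R.T@(np.array(P)-c["eye"]);u=c["K"]@np.array([q[0],-q[1],-q[2]]);return u[:2]/u[2]
E
python3 - <<'E'
from h import *
print(bot.read_state())
for n in["scene","side"]:
    c=viewer.capture(n);cv2.imwrite(f"pics/{n}0.png",c["image"]);print(n,c["eye"],{k:v for k,v in c.items() if k not in("image","eye")})
    for t,z in[("red_grip",.0785),("red_knob",.0785),("bleed_top",.05),("blue_valve",.05),("yellow_valve",.05),("green_valve",.05),("pepper_mill_mid",.063),("salt_shaker_mid",.04),("small_cup_mid",.018),("wood_bowl_mid",.016)]:
        for r in nets.find_in(n,t)[:2]: print(t,np.round(r["location"]),round(r["conf"],2),np.round(atz(c,r["location"],z),3))
E
```

```text
{'time_s': 0.0, 'joint_positions': array([-7.34819822e+01,  3.02801970e+01,  8.21568671e+01,  1.61366115e-03,
        6.76890640e+01, -1.02285599e+01]), 'qvel': array([-0.04823014,  0.12746005, -0.06811406, -0.03902497,  0.07708942,
        0.05586095]), 'tau': array([ 5.21851889e-04, -4.40030479e+01, -1.76593423e+01,  6.34628325e-02,
        5.83612360e-02, -1.64111511e-04]), 'position': array([ 0.28109314, -0.55742337,  0.23255575]), 'tcp_rot': array([[ 8.93010777e-01,  4.50034878e-01, -6.00900385e-04],
       [ 4.50035087e-01, -8.93008362e-01,  2.11790733e-03],
       [ 4.16523097e-04, -2.16174032e-03, -9.99997577e-01]]), 'force': array([ 0.25570027, -0.34999607,  0.2914079 ]), 'moment': array([-0.00210681, -0.04982951,  0.01166162]), 'grasp_force': 0.0, 'opening': 0.9995637617369217}
scene [-0.3485746  -1.05847485  0.74592778] {'K': array([[523.01810767,   0.        , 318.60995017],
       [  0.        , 523.01810767, 240.28052646],
       [  0.        ,   0.        ,   1.        ]]), 'orientation': array([[ 0.78077324,  0.27665219, -0.56022916],
       [-0.62481321,  0.34751494,
[... 760 characters left out ...]
     ,   1.        ]]), 'orientation': array([[-0.92388347,  0.21394755, -0.31727872],
       [-0.38215995, -0.55879424,  0.7360046 ],
       [-0.01982714,  0.8012337 ,  0.59802295]])}
red_grip [343. 227.] 0.63 [ 0.469 -0.106  0.079]
red_knob [334. 225.] 0.61 [ 0.499 -0.107  0.079]
bleed_top [346. 216.] 0.59 [ 0.497 -0.213  0.05 ]
blue_valve [332. 240.] 0.65 [ 0.489 -0.065  0.05 ]
green_valve [325. 250.] 0.5 [ 0.49  -0.004  0.05 ]
pepper_mill_mid [236. 363.] 0.85 [0.516 0.504 0.063]
salt_shaker_mid [269. 345.] 0.94 [0.478 0.407 0.04 ]
small_cup_mid [385. 191.] 0.46 [ 0.433 -0.482  0.018]
wood_bowl_mid [350. 187.] 0.8 [ 0.571 -0.465  0.016]
wood_bowl_mid [325. 251.] 0.5 [ 0.505 -0.04   0.016]
```

View both.

Run:
```python
from h import *
a=cv2.imread("pics/scene0.png")[180:360,230:470];b=cv2.imread("pics/side0.png")[150:380,220:450]
a=cv2.resize(a,None,fx=2.2,fy=2.2,interpolation=2);b=cv2.resize(b,(560,560))[:,:]
a=cv2.resize(a,(400,300));b=cv2.resize(b,(400,400))
o=np.zeros((400,800,3),np.uint8);o[:300,:400]=a;o[:,400:]=b
cv2.imwrite("pics/m0.png",o)
```

```text
(no output)
```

View pics/m0.png

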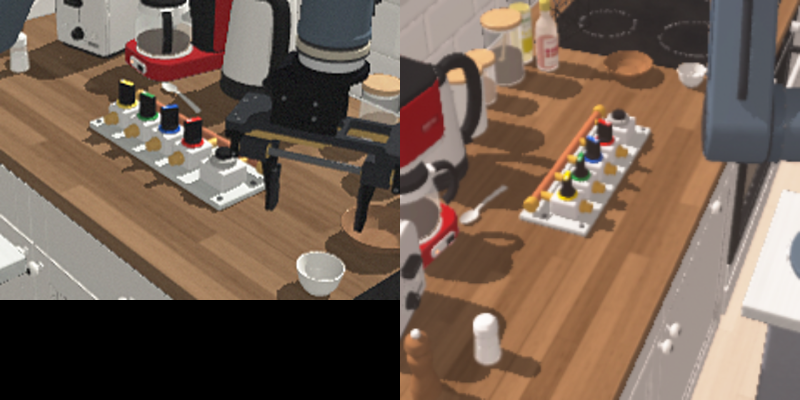

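>>> move_arm([
  [0.8,-0.667,0,0,0,0,0.5],
  [0.8,-0.667,0,0,0,0,0.5],
  [0.8,-0.667,0,0,0,0,0.5],
  [0.8,-0.667,0,0,0,0,0.5],
  [0.8,-0.667,0,0,0,0,0.5],
  [0.8,-0.667,0,0,0,0,0.5],
  [0.8,-0.667,0,0,0,0,0.5],
  [0.8,-0.667,0,0,0,0,0.5],
])

```text
time_s: 1.77
position: [0.406, -0.2668, 0.2336]
tcp_rot: [[0.892, 0.452, -0.0], [0.452, -0.892, 0.003], [0.001, -0.002, -1.0]]
force: [-0.2, 0.3, 0.1]
opening: 0.529
grasp_force: 0.0
```

>>> move_arm([
  [0.3,-0.3,0,0,0,0,0.5],
  [0.3,-0.3,0,0,0,0,0.5],
  [0.3,-0.3,0,0,0,0,0.5],
  [0.3,-0.3,0,0,0,0,0.5],
  [0.3,-0.3,0,0,0,0,0.5],
  [0.3,-0.3,0,0,0,0,0.5],
])

```text
time_s: 2.27
position: [0.4457, -0.1507, 0.2338]
tcp_rot: [[0.892, 0.451, 0.001], [0.451, -0.892, -0.001], [0.0, 0.001, -1.0]]
force: [0.4, -0.8, 0.3]
opening: 0.501
grasp_force: 0.0
```

```bash
cat > look.py <<'E'
from h import *
import sys
s=bot.read_state();print(s["time_s"],s["position"],s["tcp_rot"].round(3).tolist(),s["opening"])
c=viewer.capture("wrist");cv2.imwrite(f"pics/{sys.argv[1]}.png",c["image"]);print(c["eye"],c["orientation"].round(3).tolist(),c["K"][0])
for t,z in[("red_grip",.092),("red_knob",.0785),("bleed_top",.05),("blue_valve",.05),("yellow_valve",.05),("green_valve",.05)]:
    for r in nets.find_in("wrist",t)[:2]: print(t,np.round(r["location"]),round(r["conf"],2),np.round(atz(c,r["location"],z),3))
E
python3 look.py w1
```

```text
2.2667 [ 0.44574399 -0.15072221  0.23378482] [[0.892, 0.451, 0.001], [0.451, -0.892, -0.001], [0.0, 0.001, -1.0]] 0.500647069784678
[ 0.50540796 -0.11972191  0.38522542] [[0.451, 0.865, 0.221], [-0.893, 0.437, 0.112], [0.0, -0.248, 0.969]] [378.33592161   0.         315.68054482]
red_grip [309. 165.] 0.62 [ 0.493 -0.12   0.092]
red_knob [312. 165.] 0.76 [ 0.493 -0.122  0.079]
bleed_top [391. 204.] 0.77 [ 0.493 -0.201  0.05 ]
bleed_top [595. 367.] 0.28 [ 0.443 -0.463  0.05 ]
blue_valve [250. 132.] 0.79 [ 0.493 -0.063  0.05 ]
yellow_valve [120.  58.] 0.62 [0.498 0.054 0.05 ]
green_valve [187.  94.] 0.65 [ 0.497 -0.005  0.05 ]
```

View pics/w1.png

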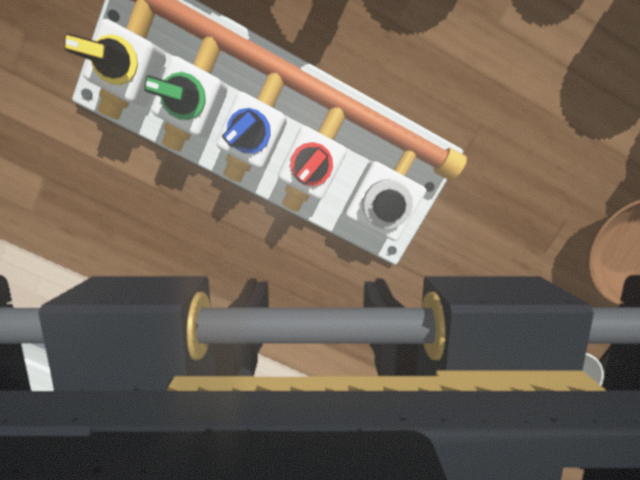

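```bash
cat > rect.py <<'E'
from h import *
import sys
# top view of plane z, 6 px/mm; image up=+x world, left=+y world
def rect(c,x0,y0,z,half,name,n=560):
    w=np.array([[x0+half,y0+half],[x0+half,y0-half],[x0-half,y0-half],[x0-half,y0+half]])
    s=np.float32([proj(c,[a,b,z]) for a,b in w])
    H=cv2.getPerspectiveTransform(s,np.float32([[0,0],[n,0],[n,n],[0,n]]))
    o=cv2.warpPerspective(c["image"],H,(n,n),flags=cv2.INTER_CUBIC)
    for i in range(0,n,n//8): cv2.line(o,(i,0),(i,6),(0,0,255),1);cv2.line(o,(0,i),(6,i),(0,0,255),1)
    cv2.line(o,(n//2,0),(n//2,25),(0,255,0),1);cv2.line(o,(0,n//2),(25,n//2),(0,255,0),1)
    cv2.imwrite(name,o)
E
python3 - <<'E'
from rect import *
c=viewer.capture("wrist");rect(c,.493,-.12,.092,.04,"pics/r1.png")
for t in("green_valve","blue_valve","red_knob"):pass
E
```

```text
(no output)
```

View pics/r1.png

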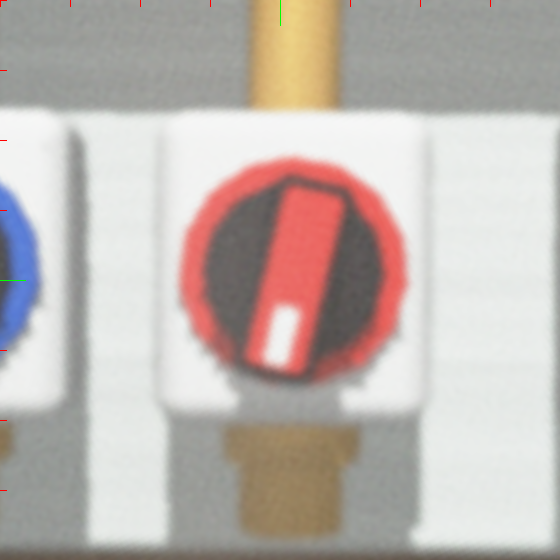

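>>> move_arm([
  [0.184,-0.014,0,0,0,-0.389,0.4],
  [0.184,-0.014,0,0,0,-0.389,0.4],
  [0.184,-0.014,0,0,0,-0.389,0.4],
  [0.184,-0.014,0,0,0,-0.389,0.4],
  [0.184,-0.014,0,0,0,-0.389,0.4],
  [0.184,-0.014,0,0,0,-0.389,0.4],
  [0.184,-0.014,0,0,0,-0.389,0.4],
  [0.184,-0.014,0,0,0,-0.389,0.4],
  [0.184,-0.014,0,0,0,-0.389,0.4],
  [0.184,-0.014,0,0,0,-0.389,0.4],
])

```text
time_s: 3.5
position: [0.4927, -0.1223, 0.2335]
tcp_rot: [[-0.123, 0.992, -0.0], [0.992, 0.123, 0.0], [0.0, -0.0, -1.0]]
force: [0.3, 0.8, 0.2]
opening: 0.401
grasp_force: 0.0
```

>>> move_arm([
  [0,0,0.1,0,0,-0.389,0.4],
  [0,0,0.1,0,0,-0.389,0.4],
  [0,0,0.1,0,0,-0.389,0.4],
  [0,0,0.1,0,0,-0.389,0.4],
  [0,0,0.1,0,0,-0.389,0.4],
  [0,0,0.1,0,0,-0.389,0.4],
  [0,0,0.1,0,0,-0.389,0.4],
  [0,0,0.1,0,0,-0.389,0.4],
  [0,0,0.1,0,0,-0.389,0.4],
  [0,0,0.1,0,0,-0.389,0.4],
])

```text
time_s: 4.33
position: [0.4928, -0.1224, 0.2035]
tcp_rot: [[-0.975, 0.224, -0.0], [0.224, 0.975, 0.0], [0.0, 0.0, -1.0]]
force: [-0.1, -0.3, -0.5]
opening: 0.399
grasp_force: 0.0
```

```bash
python3 look.py w2
python3 - <<'E'
from rect import *
s=bot.read_state();print(s["joint_positions"].round(1),s["position"],s["moment"],s["force"])
p=s["position"];print("yaw",np.degrees(np.arctan2(s["tcp_rot"][1,0],s["tcp_rot"][0,0])))
c=viewer.capture("wrist");print(proj(c,p))
rect(c,.493,-.122,.092,.04,"pics/r2.png",560)
a=viewer.capture("side");print("kettle",atz(a,(255,236),0));b=viewer.capture("scene");print(atz(b,(383,237),0))
o=np.zeros((560,800,3),np.uint8);o[:400,:400]=cv2.resize(cv2.imread("pics/r2.png"),(400,400));o[:300,400:]=cv2.resize(c["image"],(400,300));cv2.imwrite("pics/m2.png",o)
E
```

```text
4.3333 [ 0.49276189 -0.1223506   0.20348418] [[-0.975, 0.224, -0.0], [0.224, 0.975, 0.0], [0.0, 0.0, -1.0]] 0.39924403325268776
[ 0.42645898 -0.10688034  0.35491479] [[0.224, -0.944, -0.241], [0.975, 0.217, 0.055], [0.001, -0.248, 0.969]] [378.33592161   0.         315.68054482]
red_grip [315. 239.] 0.91 [ 0.487 -0.121  0.092]
red_knob [312. 236.] 0.58 [ 0.487 -0.123  0.079]
bleed_top [224. 260.] 0.91 [ 0.497 -0.202  0.05 ]
blue_valve [386. 218.] 0.76 [ 0.492 -0.063  0.05 ]
blue_valve [456. 198.] 0.42 [ 0.489 -0.005  0.05 ]
yellow_valve [524. 183.] 0.82 [0.489 0.05  0.05 ]
green_valve [456. 201.] 0.77 [ 0.491 -0.006  0.05 ]
[ -26.5   23.7  100.6   -0.    55.7 -103.2] [ 0.49279532 -0.12206772  0.20354513] [ 0.10498626 -0.12061032  0.01911618] [-0.15210206 -0.21335182 -0.00780228]
yaw 166.69437295877182
[314.88683452 311.9812898 ]
kettle [ 0.77736588 -0.05320203  0.        ]
[0.77111669 0.00395017 0.        ]
```

View pics/m2.png

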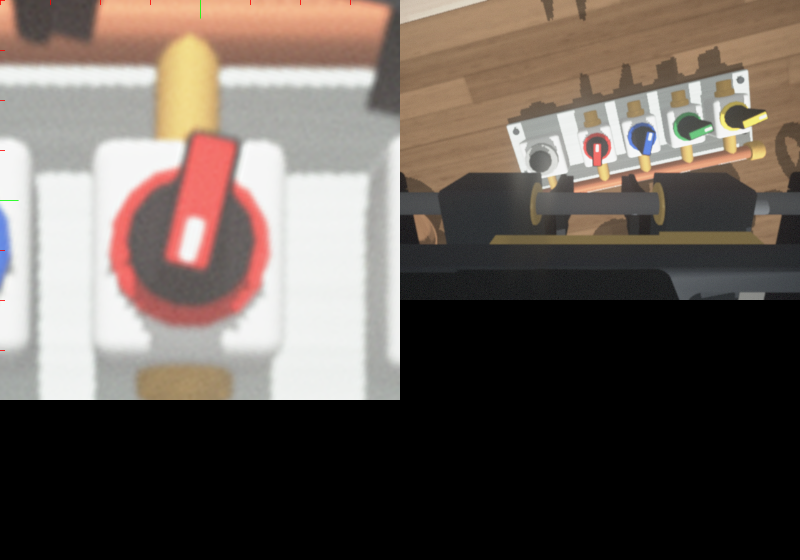

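>>> move_arm([
  [0,0,0.1,0,0,0,0.38],
  [0,0,0.2,0,0,0,0.38],
  [0,0,0.3,0,0,0,0.38],
  [0,0,0.37,0,0,0,0.38],
  [0,0,0.43,0,0,0,0.38],
  [0,0,0.43,0,0,0,0.38],
])

```text
time_s: 5.33
position: [0.4908, -0.121, 0.0715]
tcp_rot: [[-0.973, 0.229, -0.006], [0.229, 0.973, 0.003], [0.007, 0.002, -1.0]]
force: [-0.0, -0.1, -0.3]
opening: 0.381
grasp_force: 0.0
```

>>> move_arm([
  [0,0,0,0,0,0,0.3],
  [0,0,0,0,0,0,0.22],
  [0,0,0,0,0,0,0.15],
  [0,0,0,0,0,0,0.1],
  [0,0,0,0,0,0,0.1],
  [0,0,0,0,0,0,0.1],
  [0,0,0,0,0,0,0.1],
  [0,0,0,0,0,0,0.1],
])

```text
time_s: 6.0
position: [0.4936, -0.1226, 0.0757]
tcp_rot: [[-0.974, 0.228, 0.002], [0.228, 0.974, -0.002], [-0.002, -0.001, -1.0]]
force: [-1.5, -0.2, 7.0]
opening: 0.137
grasp_force: 30.0
```

```bash
cat > st.py <<'E'
from h import *
s=bot.read_state();R=s["tcp_rot"]
print(round(s["time_s"],2),s["position"].round(4),"yaw",round(np.degrees(np.arctan2(R[1,0],R[0,0])),2),"F",s["force"].round(2),"M",s["moment"].round(3),"op",round(s["opening"],4),"gf",s["grasp_force"],"tau6",s["tau"][5],"q6",s["joint_positions"][5])
E
python3 st.py
```

```text
6.0 [ 0.4936 -0.1226  0.0757] yaw 166.8 F [-1.48 -0.17  6.99] M [-0.18   0.02   0.006] op 0.1365 gf 30.000986605882645 tau6 0.00860578817082569 q6 -103.31413084990307
```

>>> move_arm([
  [0,0,0,0,0,0.01,0.1],
  [0,0,0,0,0,0.02,0.1],
  [0,0,0,0,0,0.03,0.1],
  [0,0,0,0,0,0.04,0.1],
  [0,0,0,0,0,0.05,0.1],
  [0,0,0,0,0,0.06,0.1],
  [0,0,0,0,0,0.07,0.1],
  [0,0,0,0,0,0.08,0.1],
  [0,0,0,0,0,0.09,0.1],
  [0,0,0,0,0,0.1,0.1],
])

```text
time_s: 6.83
position: [0.4936, -0.1226, 0.0758]
tcp_rot: [[-0.855, 0.519, 0.002], [0.519, 0.855, -0.002], [-0.003, -0.0, -1.0]]
force: [-1.1, -1.9, 6.1]
opening: 0.138
grasp_force: 30.0
```

```bash
python3 st.py
```

```text
6.83 [ 0.4936 -0.1226  0.0758] yaw 148.74 F [-1.12 -1.88  6.06] M [-0.249  0.012  0.087] op 0.1376 gf 30.000216029584408 tau6 -0.16048542223870754 q6 -85.23909924540784
```

>>> move_arm([
  [0,0,0,0,0,0.007,0.1],
  [0,0,0,0,0,0.014,0.1],
  [0,0,0,0,0,0.021,0.1],
  [0,0,0,0,0,0.028,0.1],
  [0,0,0,0,0,0.028,0.1],
])

```text
time_s: 7.25
position: [0.4936, -0.1226, 0.0758]
tcp_rot: [[-0.806, 0.592, 0.002], [0.592, 0.806, -0.002], [-0.003, 0.0, -1.0]]
force: [-1.7, -1.8, 5.7]
opening: 0.137
grasp_force: 30.0
```

```bash
python3 st.py
```

```text
7.25 [ 0.4936 -0.1226  0.0758] yaw 143.73 F [-1.75 -1.78  5.72] M [-0.239 -0.015  0.002] op 0.1369 gf 30.001275250688195 tau6 0.11404484510421753 q6 -80.23580820611771
```

>>> move_arm([
  [0,0,0,0,0,0.006,0.1],
  [0,0,0,0,0,0.012,0.1],
  [0,0,0,0,0,0.018,0.1],
  [0,0,0,0,0,0.024,0.1],
  [0,0,0,0,0,0.03,0.1],
])

```text
time_s: 7.67
position: [0.4936, -0.1226, 0.0758]
tcp_rot: [[-0.747, 0.665, 0.002], [0.665, 0.747, -0.002], [-0.003, 0.0, -1.0]]
force: [-1.5, -1.1, 6.6]
opening: 0.137
grasp_force: 30.0
```

```bash
python3 st.py
```

```text
7.67 [ 0.4936 -0.1226  0.0758] yaw 138.33 F [-1.47 -1.06  6.65] M [-0.204  0.028  0.093] op 0.137 gf 30.000716792419553 tau6 -0.0641445186920464 q6 -74.8353544700271
```

>>> move_arm([
  [0,0,0,0,0,0.006,0.1],
  [0,0,0,0,0,0.012,0.1],
  [0,0,0,0,0,0.018,0.1],
  [0,0,0,0,0,0.024,0.1],
  [0,0,0,0,0,0.03,0.1],
])

```text
time_s: 8.08
position: [0.4936, -0.1226, 0.0757]
tcp_rot: [[-0.681, 0.732, 0.002], [0.732, 0.681, -0.002], [-0.003, 0.0, -1.0]]
force: [-1.0, -1.5, 6.6]
opening: 0.135
grasp_force: 30.0
```

```bash
python3 st.py
```

```text
8.08 [ 0.4936 -0.1226  0.0757] yaw 132.93 F [-0.97 -1.49  6.58] M [-0.243  0.06   0.091] op 0.1352 gf 30.000649178400636 tau6 -0.06410691188648343 q6 -69.43230673711155
```

>>> move_arm([
  [0,0,0,0,0,0.006,0.1],
  [0,0,0,0,0,0.012,0.1],
  [0,0,0,0,0,0.018,0.1],
  [0,0,0,0,0,0.024,0.1],
  [0,0,0,0,0,0.03,0.1],
])

```text
time_s: 8.5
position: [0.4936, -0.1226, 0.0758]
tcp_rot: [[-0.609, 0.793, 0.002], [0.793, 0.609, -0.002], [-0.003, 0.001, -1.0]]
force: [-0.3, -1.0, 7.7]
opening: 0.134
grasp_force: 30.0
```

```bash
python3 st.py
```

```text
8.5 [ 0.4936 -0.1226  0.0758] yaw 127.53 F [-0.34 -1.04  7.71] M [-0.158  0.095  0.048] op 0.1338 gf 30.000679255463183 tau6 -0.06404455052688718 q6 -64.03448024143064
```

>>> move_arm([
  [0,0,0,0,0,0.006,0.1],
  [0,0,0,0,0,0.012,0.1],
  [0,0,0,0,0,0.018,0.1],
  [0,0,0,0,0,0.024,0.1],
  [0,0,0,0,0,0.03,0.1],
])

```text
time_s: 8.92
position: [0.4936, -0.1226, 0.0758]
tcp_rot: [[-0.532, 0.847, 0.002], [0.847, 0.532, -0.002], [-0.003, 0.001, -1.0]]
force: [-0.5, -1.1, 6.2]
opening: 0.133
grasp_force: 30.0
```

```bash
python3 st.py
```

```text
8.92 [ 0.4936 -0.1226  0.0758] yaw 122.13 F [-0.5  -1.11  6.21] M [-0.307  0.072  0.091] op 0.1326 gf 30.00062109902501 tau6 -0.06405263906344771 q6 -58.63499064428419
```

>>> move_arm([
  [0,0,0,0,0,0.006,0.1],
  [0,0,0,0,0,0.012,0.1],
  [0,0,0,0,0,0.018,0.1],
  [0,0,0,0,0,0.024,0.1],
  [0,0,0,0,0,0.03,0.1],
])

```text
time_s: 9.33
position: [0.4936, -0.1226, 0.0758]
tcp_rot: [[-0.45, 0.893, 0.002], [0.893, 0.45, -0.002], [-0.002, 0.001, -1.0]]
force: [-1.3, -1.5, 6.2]
opening: 0.132
grasp_force: 30.0
```

```bash
python3 st.py
```

```text
9.33 [ 0.4936 -0.1226  0.0758] yaw 116.74 F [-1.33 -1.53  6.22] M [-0.229  0.124  0.119] op 0.1322 gf 30.00060088466853 tau6 -0.06404242711141706 q6 -53.23549171087978
```

>>> move_arm([
  [0,0,0,0,0,0.006,0.1],
  [0,0,0,0,0,0.012,0.1],
  [0,0,0,0,0,0.018,0.1],
  [0,0,0,0,0,0.024,0.1],
  [0,0,0,0,0,0.03,0.1],
])

```text
time_s: 9.75
position: [0.4936, -0.1226, 0.0758]
tcp_rot: [[-0.364, 0.931, 0.002], [0.931, 0.364, -0.002], [-0.002, 0.001, -1.0]]
force: [-0.5, -1.6, 7.1]
opening: 0.135
grasp_force: 30.0
```

```bash
python3 st.py
```

```text
9.75 [ 0.4936 -0.1226  0.0758] yaw 111.33 F [-0.45 -1.59  7.09] M [-0.256  0.096  0.033] op 0.1352 gf 30.000786809250712 tau6 -0.0639534741640091 q6 -47.833331236665856
```

>>> move_arm([
  [0,0,0,0,0,0.006,0.1],
  [0,0,0,0,0,0.012,0.1],
  [0,0,0,0,0,0.018,0.1],
  [0,0,0,0,0,0.024,0.1],
  [0,0,0,0,0,0.03,0.1],
])

```text
time_s: 10.17
position: [0.4936, -0.1226, 0.0757]
tcp_rot: [[-0.275, 0.962, 0.002], [0.962, 0.275, -0.002], [-0.002, 0.002, -1.0]]
force: [-0.8, -1.9, 6.0]
opening: 0.136
grasp_force: 30.0
```

```bash
python3 st.py
```

```text
10.17 [ 0.4936 -0.1226  0.0757] yaw 105.93 F [-0.77 -1.9   5.98] M [-0.266  0.144  0.049] op 0.1362 gf 30.00073208939284 tau6 -0.06388916401192546 q6 -42.43324213233213
```

>>> move_arm([
  [0,0,0,0,0,0.006,0.1],
  [0,0,0,0,0,0.012,0.1],
  [0,0,0,0,0,0.018,0.1],
  [0,0,0,0,0,0.024,0.1],
  [0,0,0,0,0,0.03,0.1],
])

```text
time_s: 10.58
position: [0.4936, -0.1226, 0.0757]
tcp_rot: [[-0.183, 0.983, 0.002], [0.983, 0.183, -0.002], [-0.002, 0.002, -1.0]]
force: [-0.3, -1.7, 6.1]
opening: 0.132
grasp_force: 30.0
```

```bash
python3 st.py
```

```text
10.58 [ 0.4936 -0.1226  0.0757] yaw 100.53 F [-0.29 -1.7   6.11] M [-0.205  0.135  0.151] op 0.1325 gf 30.00057497061789 tau6 -0.06387443980202079 q6 -37.03349347168801
```

>>> move_arm([
  [0,0,0,0,0,0.006,0.1],
  [0,0,0,0,0,0.012,0.1],
  [0,0,0,0,0,0.018,0.1],
])

```text
time_s: 10.83
position: [0.4936, -0.1226, 0.0757]
tcp_rot: [[-0.127, 0.992, 0.002], [0.992, 0.127, -0.002], [-0.002, 0.002, -1.0]]
force: [-0.6, -1.3, 6.5]
opening: 0.137
grasp_force: 30.0
```

```bash
python3 st.py
```

```text
10.83 [ 0.4936 -0.1226  0.0757] yaw 97.3 F [-0.62 -1.3   6.53] M [-0.288  0.077  0.076] op 0.1366 gf 30.000654417090118 tau6 -0.048406709684059024 q6 -33.79552267112816
```

>>> move_arm([
  [0,0,0,0,0,0.005,0.1],
  [0,0,0,0,0,0.01,0.1],
  [0,0,0,0,0,0.015,0.1],
  [0,0,0,0,0,0.02,0.1],
  [0,0,0,0,0,0.025,0.1],
])

```text
time_s: 11.25
position: [0.4936, -0.1226, 0.0758]
tcp_rot: [[-0.049, 0.999, 0.002], [0.999, 0.049, -0.002], [-0.002, 0.002, -1.0]]
force: [-1.4, -0.7, 6.3]
opening: 0.131
grasp_force: 30.0
```

```bash
python3 st.py
```

```text
11.25 [ 0.4936 -0.1226  0.0758] yaw 92.83 F [-1.41 -0.72  6.25] M [-0.277  0.083  0.192] op 0.1311 gf 30.000842660665512 tau6 0.06970066577196121 q6 -29.320215732764023
```

>>> move_arm([
  [0,0,0,0,0,0.005,0.1],
  [0,0,0,0,0,0.01,0.1],
])

```text
time_s: 11.42
position: [0.4936, -0.1226, 0.0758]
tcp_rot: [[-0.018, 1.0, 0.002], [1.0, 0.018, -0.002], [-0.002, 0.002, -1.0]]
force: [-1.5, -2.2, 5.8]
opening: 0.136
grasp_force: 30.0
```

```bash
python3 st.py; for i in 1 2 3 4 5 6; do python3 -c "
from h import *
viewer.capture('scene');s=bot.read_state();print(s['time_s'],s['moment'][2],s['tau'][5])"; done
```

```text
11.42 [ 0.4936 -0.1226  0.0758] yaw 91.05 F [-1.46 -2.23  5.84] M [-0.275  0.009  0.246] op 0.1364 gf 30.00091976020485 tau6 0.10920894099399447 q6 -27.528982610712358
11.4667 0.23770288300269393 0.25220741517841816
11.5167 0.1634100758510183 0.21946029737591743
11.5667 0.18702301529636298 0.16822833102196455
11.6167 0.12672692165007332 0.16001226380467415
11.6667 0.14169058871266055 0.159401698037982
11.7167 0.2034702921585371 0.1595551986247301
```

>>> move_arm([
  [0,0,0,0,0,0.005,0.1],
  [0,0,0,0,0,0.009,0.1],
])

```text
time_s: 11.88
position: [0.4936, -0.1226, 0.0758]
tcp_rot: [[0.01, 1.0, 0.002], [1.0, -0.01, -0.002], [-0.002, 0.002, -1.0]]
force: [-0.6, -0.8, 7.8]
opening: 0.136
grasp_force: 30.0
```

```bash
python3 st.py; python3 -c "
from h import *
m=[]
for i in range(10):
  viewer.capture('scene');s=bot.read_state();m.append((s['moment'][2],s['tau'][5]))
print(np.round(m,3).tolist(),np.mean(m[2:],0))"
```

```text
11.88 [ 0.4936 -0.1226  0.0758] yaw 89.44 F [-0.58 -0.76  7.8 ] M [-0.222  0.041  0.27 ] op 0.1363 gf 30.00096651725471 tau6 0.17823516391217709 q6 -25.919152718919385
[[0.268, 0.285], [0.164, 0.256], [0.188, 0.214], [0.245, 0.207], [0.191, 0.207], [0.2, 0.207], [0.19, 0.207], [0.234, 0.207], [0.164, 0.207], [0.222, 0.207]] [0.20422049 0.20788303]
```

>>> move_arm([
  [0,0,0,0,0,0,0.2],
  [0,0,0,0,0,0,0.3],
  [0,0,0,0,0,0,0.4],
  [0,0,0,0,0,0,0.4],
  [0,0,0,0,0,0,0.4],
  [0,0,0,0,0,0,0.4],
  [0,0,0,0,0,0,0.4],
])

```text
time_s: 12.97
position: [0.4928, -0.1219, 0.0744]
tcp_rot: [[0.011, 1.0, -0.0], [1.0, -0.011, 0.0], [0.0, -0.0, -1.0]]
force: [1.1, 0.2, 0.1]
opening: 0.396
grasp_force: 0.0
```

>>> move_arm([
  [0,0,-0.05,0,0,0,0.4],
  [0,0,-0.15,0,0,0,0.4],
  [0,0,-0.25,0,0,0,0.4],
  [0,0,-0.35,0,0,0,0.4],
  [0,0,-0.43,0,0,0,0.4],
  [0,0,-0.43,0,0,0,0.3],
  [0,0,-0.43,0,0,0,0],
])

```text
time_s: 13.55
position: [0.4936, -0.1223, 0.2049]
tcp_rot: [[0.011, 1.0, 0.003], [1.0, -0.011, -0.002], [-0.002, 0.003, -1.0]]
force: [0.0, 0.3, -0.8]
opening: 0.325
grasp_force: 0.0
```

```bash
python3 st.py; python3 look.py w3
python3 - <<'E'
from rect import *
import glob
c=viewer.capture("wrist");rect(c,.495,-.16,.06,.08,"pics/r3.png",400)
o=np.zeros((400,800,3),np.uint8);o[:,:400]=cv2.imread("pics/r3.png");o[:300,400:]=cv2.resize(c["image"],(400,300));cv2.imwrite("pics/m3.png",o)
E
```

```text
13.55 [ 0.4936 -0.1223  0.2049] yaw 89.39 F [ 0.01  0.31 -0.77] M [ 0.    -0.086 -0.018] op 0.3247 gf 0.0 tau6 0.001567269537190441 q6 -25.910274265106985
13.55 [ 0.4935797  -0.12225432  0.20490931] [[0.011, 1.0, 0.003], [1.0, -0.011, -0.002], [-0.002, 0.003, -1.0]] 0.3247180963100598
[ 0.49327834 -0.05409611  0.35621222] [[1.0, 0.012, 0.0], [-0.011, 0.968, 0.249], [0.003, -0.249, 0.968]] [378.33592161   0.         315.68054482]
red_grip [314. 236.] 0.64 [ 0.492 -0.115  0.092]
red_knob [312. 235.] 0.68 [ 0.491 -0.117  0.079]
blue_valve [315. 162.] 0.81 [ 0.494 -0.064  0.05 ]
green_valve [316.  79.] 0.69 [ 0.495 -0.004  0.05 ]
green_valve [314. 238.] 0.47 [ 0.492 -0.126  0.05 ]
```

View pics/m3.png

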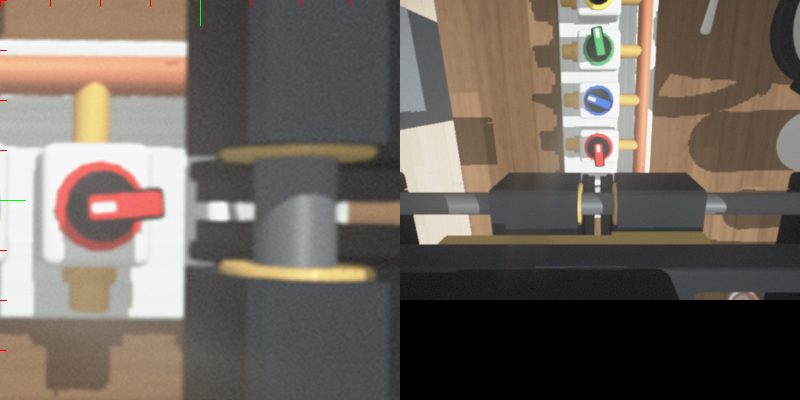

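Run:
```python
from h import *
K=viewer.capture("wrist")["K"]
def cam(e,R):return dict(K=K,eye=np.array(e),orientation=np.array(R))
A=cam([.50540796,-.11972191,.38522542],[[0.451,0.865,0.221],[-0.893,0.437,0.112],[0,-0.248,0.969]])
B=cam([.42645898,-.10688034,.35491479],[[0.224,-0.944,-0.241],[0.975,0.217,0.055],[0.001,-0.248,0.969]])
def blob(f,p):
    im=cv2.cvtColor(cv2.imread(f),cv2.COLOR_BGR2GRAY);m=((im<75)*255).astype(np.uint8)
    n,l,s,ce=cv2.connectedComponentsWithStats(m);i=min(range(1,n),key=lambda i:np.hypot(*(ce[i]-p))if s[i,4]>60 else 9e9);print(ce[i],s[i]);return ce[i]
def tri(v):
    M=np.zeros((3,3));b=np.zeros(3)
    for c,p in v:
        e,d=ray(c,p);d/=np.linalg.norm(d);P=np.eye(3)-np.outer(d,d);M+=P;b+=P@e
    return np.linalg.solve(M,b)
a=blob("pics/w1.png",(390,205));b=blob("pics/w2.png",(225,258))
X=tri([(A,a),(B,b)]);print(X,proj(A,X),proj(B,X))
for z in(.045,.05,.055,.06,.065):print(z,atz(A,a,z),atz(B,b,z))
```

```text
[378.59636872 295.14106145] [364 279  39  28 716]
[370.6529517  297.45617174] [355 280  37  28 559]
[ 0.46800945 -0.12614316  0.29317681] [272.78106718 293.6157521 ] [264.79432498 396.02425282]
0.045 [ 0.41167762 -0.23489123  0.045     ] [ 0.55956548 -0.08791888  0.045     ]
0.05 [ 0.4130551  -0.23319869  0.05      ] [ 0.55741801 -0.0882248   0.05      ]
0.055 [ 0.41443257 -0.23150614  0.055     ] [ 0.55527054 -0.08853071  0.055     ]
0.06 [ 0.41581005 -0.2298136   0.06      ] [ 0.55312307 -0.08883663  0.06      ]
0.065 [ 0.41718752 -0.22812105  0.065     ] [ 0.5509756  -0.08914254  0.065     ]
```

Run:
```python
from h import *
K=viewer.capture("wrist")["K"]
def cam(e,R):return dict(K=K,eye=np.array(e),orientation=np.array(R))
A=cam([.50540796,-.11972191,.38522542],[[0.451,0.865,0.221],[-0.893,0.437,0.112],[0,-0.248,0.969]])
B=cam([.42645898,-.10688034,.35491479],[[0.224,-0.944,-0.241],[0.975,0.217,0.055],[0.001,-0.248,0.969]])
def blob(f,p,r=30):
    im=cv2.cvtColor(cv2.imread(f),cv2.COLOR_BGR2GRAY)[p[1]-r:p[1]+r,p[0]-r:p[0]+r]
    t=im.min()+35;n,l,s,ce=cv2.connectedComponentsWithStats(((im<t)*255).astype(np.uint8));i=1+np.argmax(s[1:,4]);print(t,s[i],ce[i]+p-r);return ce[i]+p-r
def tri(v):
    M=np.zeros((3,3));b=np.zeros(3)
    for c,p in v:
        e,d=ray(c,p);d/=np.linalg.norm(d);P=np.eye(3)-np.outer(d,d);M+=P;b+=P@e
    return np.linalg.solve(M,b)
a=blob("pics/w1.png",(390,205));b=blob("pics/w2.png",(225,256),24)
X=tri([(A,a),(B,b)]);print(X,proj(A,X),proj(B,X))
for z in(.045,.055,.065):print(z,atz(A,a,z),atz(B,b,z))
```

```text
109 [ 13  15  32  33 793] [388.66708701 205.67213115]
124 [  7   8  32  34 697] [221.23672884 255.81492109]
[ 0.49134427 -0.19923191  0.05786991] [389.98659999 206.72427993] [222.73075932 255.4599095 ]
0.045 [ 0.49121124 -0.20091198  0.045     ] [ 0.4938231 -0.2047111  0.045    ]
0.055 [ 0.49162851 -0.19852562  0.055     ] [ 0.49164946 -0.2015544   0.055     ]
0.065 [ 0.49204579 -0.19613925  0.065     ] [ 0.48947583 -0.1983977   0.065     ]
```

>>> move_arm([
  [-0.256,-0.003,0,0,0,0,0],
  [-0.256,-0.003,0,0,0,0,0],
  [-0.256,-0.003,0,0,0,0,0],
  [-0.256,-0.003,0.1,0,0,0,0],
  [-0.256,-0.003,0.2,0,0,0,0],
  [-0.256,-0.003,0.3,0,0,0,0],
  [-0.256,-0.003,0.4,0,0,0,0],
  [-0.256,-0.003,0.4,0,0,0,0],
  [-0.256,-0.003,0.4,0,0,0,0],
])

```text
time_s: 14.8
position: [0.4902, -0.198, 0.0825]
tcp_rot: [[0.011, 1.0, -0.003], [1.0, -0.011, 0.002], [0.002, -0.003, -1.0]]
force: [-0.1, -0.3, 0.4]
opening: 0.003
grasp_force: 0.0
```

```bash
python3 st.py
python3 - <<'E'
from h import *
b=viewer.capture("scene")["image"][215:325,300:450];a=viewer.capture("side")["image"][170:270,280:420]
o=np.zeros((560,800,3),np.uint8);o[:293,:400]=cv2.resize(b,(400,293),interpolation=2);o[:286,400:]=cv2.resize(a,(400,286),interpolation=2);cv2.imwrite("pics/m4.png",o[:300])
E
```

```text
14.8 [ 0.4902 -0.198   0.0825] yaw 89.37 F [-0.09 -0.32  0.39] M [-0.022 -0.122 -0.02 ] op 0.003 gf 0.0 tau6 0.0005762245746154804 q6 -33.49354157811026
```

View pics/m4.png

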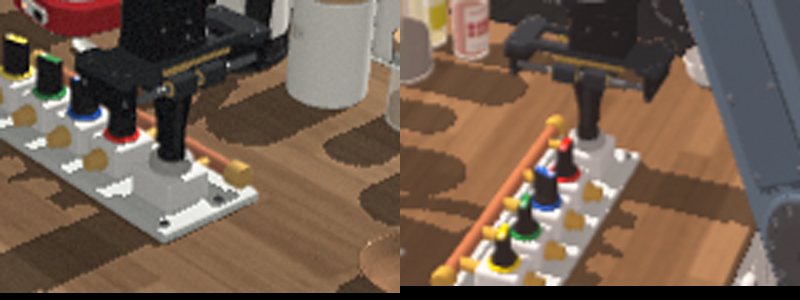

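>>> move_arm([
  [0,0,0.01,0,0,0,0],
  [0,0,0.02,0,0,0,0],
  [0,0,0.03,0,0,0,0],
  [0,0,0.04,0,0,0,0],
  [0,0,0.05,0,0,0,0],
  [0,0,0.05,0,0,0,0],
])

```text
time_s: 15.4
position: [0.4923, -0.1994, 0.0729]
tcp_rot: [[0.01, 1.0, 0.003], [1.0, -0.01, -0.002], [-0.002, 0.003, -1.0]]
force: [-4.9, 1.3, 29.8]
opening: 0.005
grasp_force: 15.3
```

>>> move_arm([
  [0,0,0.008,0,0,0,0],
  [0,0,0.015,0,0,0,0],
  [0,0,0.015,0,0,0,0],
  [0,0,0.015,0,0,0,0],
])

```text
time_s: 15.73
position: [0.4924, -0.1994, 0.0724]
tcp_rot: [[0.01, 1.0, 0.005], [1.0, -0.01, -0.004], [-0.004, 0.005, -1.0]]
force: [-9.9, 6.1, 61.8]
opening: 0.005
grasp_force: 30.6
```

>>> move_arm([
  [0,0,-0.02,0,0,0,0],
  [0,0,-0.04,0,0,0,0],
  [0,0,-0.045,0,0,0,0],
  [0,0,-0.045,0,0,0,0],
  [0,0,-0.045,0,0,0,0],
])

```text
time_s: 16.15
position: [0.4918, -0.1992, 0.0774]
tcp_rot: [[0.011, 1.0, 0.001], [1.0, -0.011, -0.001], [-0.001, 0.001, -1.0]]
force: [2.4, -0.6, 2.4]
opening: 0.004
grasp_force: 1.2
```

>>> move_arm([
  [0,0,-0.006,0,0,0,0],
  [0,0,-0.006,0,0,0,0],
  [0,0,-0.006,0,0,0,0],
])

```text
time_s: 16.4
position: [0.4909, -0.1987, 0.0788]
tcp_rot: [[0.011, 1.0, -0.001], [1.0, -0.011, 0.0], [0.0, -0.001, -1.0]]
force: [1.9, -0.6, 1.1]
opening: 0.011
grasp_force: 0.8
```

>>> move_arm([
  [0,0,-0.008,0,0,0,0],
  [0,0,-0.008,0,0,0,0],
  [0,0,-0.008,0,0,0,0],
])

```text
time_s: 16.65
position: [0.4902, -0.1981, 0.0813]
tcp_rot: [[0.011, 1.0, -0.002], [1.0, -0.011, 0.001], [0.001, -0.002, -1.0]]
force: [0.1, -0.5, 0.7]
opening: 0.004
grasp_force: 0.0
```

```bash
python3 st.py
```

```text
16.65 [ 0.4902 -0.1981  0.0813] yaw 89.39 F [ 0.06 -0.53  0.74] M [ 0.003 -0.113 -0.01 ] op 0.0042 gf 0.0 tau6 3.018263612375449e-06 q6 -33.508951813581994
```

>>> move_arm([
  [0,0,-0.1,0,0,0,0],
  [0,0,-0.2,0,0,0,0],
  [0,0,-0.3,0,0,0,0],
  [0,0,-0.4,0,0,0,0],
  [0,0,-0.4,0,0,0,0],
  [0,0,-0.4,0,0,0,0],
])

```text
time_s: 17.15
position: [0.4916, -0.199, 0.2032]
tcp_rot: [[0.011, 1.0, 0.003], [1.0, -0.011, -0.002], [-0.002, 0.003, -1.0]]
force: [0.3, -0.1, 0.2]
opening: -0.0
grasp_force: 0.0
```

```bash
python3 st.py; python3 -c "
from h import *
print(workorder.hand_in())"
```

```text
17.15 [ 0.4916 -0.199   0.2032] yaw 89.39 F [ 0.35 -0.07  0.19] M [-0.033 -0.127 -0.036] op -0.0004 gf 0.0 tau6 0.0014540295887854882 q6 -33.50961915594032
the job is handed in; nothing more can be done
None
```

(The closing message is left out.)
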